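Close the coffee machine and uncap the descaling tablets

TASK

The coffee machine is about to be descaled: push the raised lever on its head fully down, then open the white tub of descaling tablets by pressing its child-safe cap down, turning it anticlockwise while it is down until it is free, and lifting it off. Finish while still holding the cap, roughly level and steady, about a hand's breadth (4 to 16 cm) straight above the mouth of the open tub so that a tablet can be taken out. The tub stays standing on the worktop where it is, and nothing else is disturbed.

Things in the scene. Friction and masses are not known exactly. Their poses are not given: they have to be found in the camera images.
- machine: slim capsule coffee machine, 259 deep (x), 92 wide (y), 251 high with its lever down; fixed on the worktop; origin at the centre of its underside, its front faces its own -x (towards the robot); a mug stands on its drip tray. Its head, 74 wide, 80 high, has its top at 245 and its front face at x = -110 in the machine's frame.
- lever_bar (a point): middle of the lever's grip bar: a black round bar 12 mm thick and 72 mm long along the machine's y, joined at both ends to the lever's two side arms. Moves with the lever. With the lever down it lies 118 mm in front of the machine's origin, 226 mm above the worktop, 2 mm in front of the head's front face; raised, it stands above the head.
- machine_lever (a joint): the lever's angle: 0 = fully down (shut), 0.89 rad = fully up (open). It turns about the machine's y axis; the pivot lies at x = -20 mm, z = 236 mm in the machine's frame, the bar 98.5 mm from it. Friction 0.2 N m (about 2 N at the bar); it stays where it is left.
- tub: white tub of descaling tablets, paper label, loose on the worktop, 0.45 to 0.7 kg: body 68 mm in diameter, shoulder at 66 to 77 mm, neck (37 mm outside, 31 mm mouth) with its rim 104 mm above the underside; origin at the centre of the underside, z up. Three lugs round the neck hold the cap. While the cap is pressed the tub stands firm on the worktop against the turning.
- cap: grey ribbed push-and-turn cap, 54 mm in diameter, 30 mm high, 40 g; origin at the centre of its open lower edge, z up. Locked: on the tub's axis, lower edge 84 and top 114 mm above the tub's underside, skirt 7 mm clear of the shoulder. Sprung: push it down over 3 mm (9 N; bottoms at 5 mm, 11 N), and while down turn it anticlockwise 36 to 88 degrees (best 60): it lifts off.
- cap_mark (a point): point on the edge of the cap's top, 26 mm from the axis along the cap's own x, 30 mm above the cap's origin; locked, it lies on the tub's own +x side; it goes round with the cap towards the tub's +y. The cap does not turn clockwise from locked; a stop ends the anticlockwise turn at 88 degrees; without pressing, teeth block it after a few degrees and the whole tub turns.
- tumbler: clear drinking glass standing upside down, 67 mm across, 98 mm high, right of the spoon (bystander); origin at the centre of its underside
- dish_liquid: slim peach-coloured bottle of washing-up liquid with a narrow white cap, 39x51x126 mm, standing beside the tub, left or right of it (bystander; not the tub); origin at the centre of its underside
- used_capsule_1: coffee capsule, 37 mm wide, 27 mm high, on the worktop left of the machine (bystander); origin at the centre of its underside
- used_capsule_2: a second coffee capsule of the same size, on the worktop left of the machine (bystander); origin at the centre of its underside
- spoon: table spoon, 190 mm long, lying flat in front of the machine (bystander)
Not all that is in view belongs to the job. Of the things that look like the cap, the middle-sized one is meant.

How it is judged:
By the outcome, as a careful person would: the job done as asked, in the order asked, and still so for the second after the job is handed in, while the arm keeps its last pose, push and grip.
It also fails if it takes over 51 s, if anything falls off the work surface, if the arm or the gripper's body presses on something with over 40 N, if the wrist force passes 120 N, or if a joint passes its speed limit or range.

ROBOT

A 7-joint arm with a two-finger parallel gripper is mounted at the origin on a cart in front of the work surface, level with it; the furniture and walls round the work are solid. World frame = base frame: x ahead of the robot, y to its left, z up, the work surface at z = 0. Lengths are in m, angles in rad, forces in N, time in s.
With the tool pointing down it reaches from about 0.4 to 0.85 m from the base axis. Payload 6.9 kg.
Tool frame: the origin (TCP) lies midway between the tips of the shut fingers; the grasp point (between the pads) lies 19 mm behind it; z points along the fingers, y is the line along which they close (so a half turn about z gives the same grasp; the last joint's range is limited). The gripper opens to 85 mm and grips with 20 to 120 N. Pads are 22 mm wide; open, the fingers measure 114 mm over their backs; the gripper's body (76 mm by 85 mm) begins 54 mm behind the grasp point. The pads swing forward as they close: fully open they stand 13 mm farther back than shut.
Start: joints at [-1.008, 0.507, -0.238, 1.5, 0.126, 1.149, -0.155], TCP at [0.276, 0.561, 0.197] pointing down, gripper open.
Joint ranges: [-3.08, 3.08], [-0.24, 2.05], [-1.43, 1.35], [0, 2.5], [-1.52, 4.66], [0.17, 1.96], [-2.89, 2.89]. Speed limits (rad/s): [2.39, 2.39, 3.14, 3.14, 3.14, 3.14, 3.14].

INTERFACE

Orientations are given as a unit quaternion [w, x, y, z].
In Python, from plant import r gives the robot as it stands.
- The arm moves only by the shell command python3 -m handwheel 'ROWS' [FORCE]. ROWS is JSON, a list of rows, each a list of 7 numbers: the opening, from 0 (shut) to 1 (fully open), then the shift along the world's x, y, z in cm, then the turn, a rotation vector about the world's x, y, z in rad. In form: [[fingers, tx, ty, tz, ax, ay, az], ...]. A call has 1 to 12 rows; each row shifts and turns the commanded pose from where the row before left it; what a row does not reach is not made up. A row lasts 1/10 s, in which the tool goes at most 50 mm and 8.59 degrees, less where a joint would pass 70% of its speed; a pose out of reach is approached as far as the arm can. A call with a gripper value outside its range is refused whole. The fingers move at their own pace and stop on an object; FORCE is the grip in N (left out, the last holds). Time passes only in rows, so rows that do not move let the fingers close. It gives the time, the measured TCP pose, the force, the opening and the grip force at its end, in the units of the state.
- r.get_state(): the state, without advancing time (a new reading comes with each control period).
- r.capture(name): name is "scene" or "top" or "wrist"; returns the picture (420x560x3 uint8, red, green, blue); there is no depth.
- r.camera_info(name): a dict with "camera_matrix" (3x3 intrinsics, pixels), "k1" (the pictures are not rectified: a ray, as slopes to the right and down, at radius r is drawn at 1 + k1 r^2 times it, then the intrinsics apply), "rvec" (rotation vector, rad) and "tvec" (3), from world to camera coordinates, as OpenCV has them; the wrist camera has in their place "hand_eye" (4x4, takes a point from camera to tool coordinates, whose origin is the TCP and whose axes are the flange's). Camera axes: x right, y down, z forward; pixel columns grow to the right and rows downward; lengths in m; the calibration is good to about 2 mm. A picture is of the moment at which its call begins: read the wrist's pose just before it. camera_info takes no time and is no camera call.
- r.job_done(): hands the job in; it is judged then, once.
Trained networks look in the newest picture that a camera, given by its name, has taken for a name from the list of things; names that differ only in an ending like _2 or _b are one class to them, and where a whole thing is asked for, a point or a joint stands for the part that bears it (a point fixed in the world has none). Each returns a list of dicts, best first, with "confidence" (0 to 1); they miss things now and then, are a little off and sometimes report something else, mostly with a low value. They report only what shows in the picture. A call takes as long as a camera call. They do not tell look-alikes from the thing itself.
- r.look_for(camera, thing): "xyz" ([x, y, z] in m, in world coordinates, good to about 4 mm: the middle of the surface that is visible of it).
- r.mark_of(camera, thing): "xyz" ([x, y, z] in m, in world coordinates, good to about 4 mm: a listed point, or the origin of a listed thing).
The state is a dict: "time": time; "joints": joint angles; "joint_velocities": joint speeds; "joint_efforts": joint torques, N m; "ee_pos": TCP position; "tcp_rot": TCP orientation; "ft_force": force on the tool from outside, world axes, zero at the start; "ft_torque": the same for the moment, N m; "finger_gap": opening from 0.0 (shut) to 1.0 (fully open); "grip_force": force on a finger pad.
Only numpy, scipy, OpenCV 4.12 (cv2) and the standard library are available. Lean on these libraries where they do the work, as an engineer would, in place of code of your own. Each camera call takes 0.05 s, during which the arm holds its last target. There are 200 camera calls.

## Working session

There is one attempt and no reset: what is moved stays moved. The work goes in short steps, Python scripts to look and compute and a shell command to move; the robot and the scene stay as the last step left them, time stands still between calls to the robot, and variables do not carry over. Pictures are saved under pics/ and viewed, at most 10 in all, crops included, and the job is handed in when it is done.

```bash
mkdir -p pics; cat > h.py <<'E'
from plant import r
import numpy as np, cv2
def save(cam,name):
    im=r.capture(cam); cv2.imwrite('pics/'+name,im[:,:,::-1]); return im
def P(d): return [(round(x['confidence'],2),np.round(x['xyz'],3).tolist()) for x in d[:5]]
E
python3 - <<'E'
from h import *
a=save('scene','s0.png');b=save('top','t0.png')
cv2.imwrite('pics/s0.png',cv2.resize(a[:,:,::-1],(800,600)));cv2.imwrite('pics/t0.png',cv2.resize(b[:,:,::-1],(800,600)))
for c in('scene','top'):
    for t in ('machine','lever_bar','tub','cap','cap_mark','tumbler','dish_liquid','spoon','used_capsule_1'):
        print(c,t,P(r.mark_of(c,t)))
    print(c,'look cap',P(r.look_for(c,'cap')))
s=r.get_state();print(s['time'],s['ee_pos'],s['tcp_rot'])
E
```

```text
scene machine [(0.94, [0.594, -0.052, -0.002])]
scene lever_bar [(0.68, [0.493, -0.069, 0.298])]
scene tub [(0.75, [0.415, 0.335, -0.003]), (0.16, [0.43, 0.17, 0.0])]
scene cap [(0.83, [0.53, 0.14, -0.004]), (0.66, [0.417, 0.335, 0.086]), (0.39, [0.388, 0.441, 0.002])]
scene cap_mark [(0.67, [0.388, 0.327, 0.116]), (0.61, [0.496, 0.151, 0.044]), (0.47, [0.372, 0.447, 0.022])]
scene tumbler [(0.66, [0.403, -0.232, 0.002])]
scene dish_liquid [(0.56, [0.433, 0.167, 0.001]), (0.56, [0.592, -0.053, -0.006])]
scene spoon [(0.72, [0.383, -0.03, 0.001]), (0.65, [0.405, -0.233, -0.0])]
scene used_capsule_1 [(0.35, [0.514, 0.009, -0.002])]
scene look cap [(0.56, [0.411, 0.321, 0.109])]
top machine [(0.66, [0.59, -0.046, -0.0]), (0.22, [0.393, 0.327, 0.113])]
top lever_bar [(0.59, [0.496, -0.065, 0.291])]
top tub [(0.52, [0.415, 0.328, -0.001]), (0.22, [0.394, 0.328, 0.112])]
top cap [(0.8, [0.527, 0.143, 0.002]), (0.74, [0.419, 0.335, 0.085]), (0.52, [0.39, 0.438, 0.0])]
top cap_mark [(0.91, [0.397, 0.328, 0.113]), (0.78, [0.497, 0.152, 0.04]), (0.65, [0.378, -0.027, 0.001]), (0.46, [0.373, 0.45, 0.02])]
top tumbler [(0.61, [0.406, -0.226, 0.005])]
top dish_liquid [(0.72, [0.43, 0.166, 0.001])]
top spoon []
top used_capsule_1 [(0.71, [0.516, 0.011, 0.001]), (0.52, [0.384, -0.028, 0.002]), (0.42, [0.582, 0.044, 0.001])]
top look cap [(0.65, [0.389, 0.434, 0.022]), (0.62, [0.526, 0.146, 0.046]), (0.56, [0.418, 0.331, 0.114])]
1.1 [0.27627876 0.5606064  0.19709637] [ 6.95768190e-06  2.26941311e-01  9.73908436e-01 -2.99736975e-06]
```

View pics/s0.png

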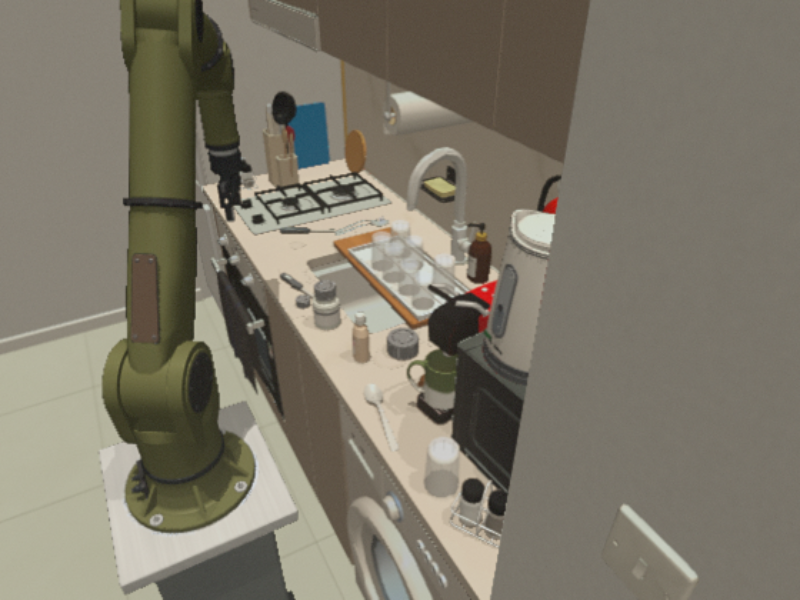

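View pics/t0.png

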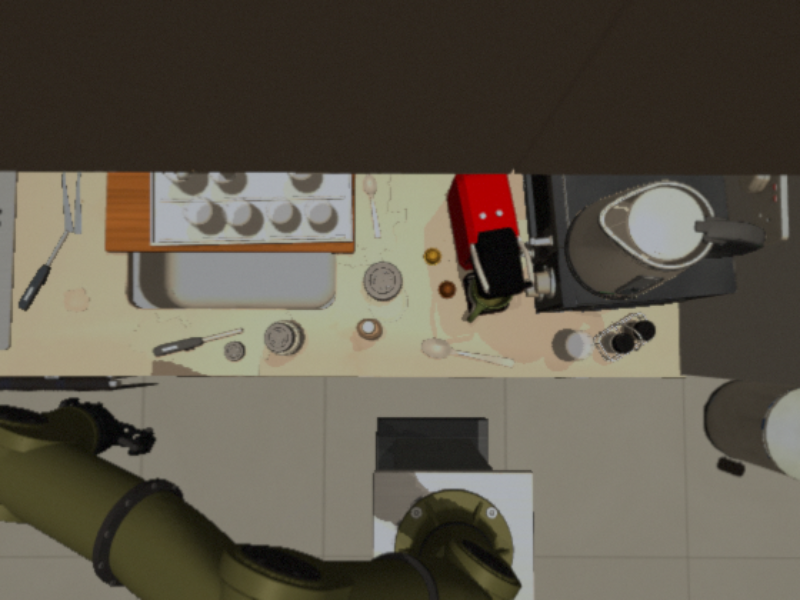

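Three cap-like things, in the 800x600 top picture: 
- (383,281): a wide lid lying on its own jar. It is the largest, so it isn't the cap. 
- (283,338): a ribbed cap sitting high (~0.114 m) on the white tub. It is middle-sized, so it fits the description. 
- (234,350): a small cap on the worktop. 

The lever is up at about (490,265). I'll confirm the cap in a wrist close-up on the way.

```bash
python3 -m handwheel '[[1,1.2,-3,2.5,0,0,0.09],[1,1.2,-3,2.5,0,0,0.09],[1,1.2,-3,2.5,0,0,0.09],[1,1.2,-3,2.5,0,0,0.09],[1,1.2,-3,2.5,0,0,0.09],[1,1.2,-3,2,0,0,0.09],[1,1.2,-3,0,0,0,0.09],[1,0,0,0,0,0,0]]'
python3 - <<'E'
from h import *
s=r.get_state();print(s['time'],s['ee_pos'],s['tcp_rot'])
b=save('wrist','w0.png')
for t in ('tub','cap','cap_mark'): print(t,P(r.mark_of('wrist',t)))
print(r.camera_info('wrist'))
E
```

```text
time: 1.9
ee_pos: [0.363, 0.3464, 0.3431]
tcp_rot: [0.001, -0.084, 0.996, -0.001]
ft_force: [-0.3, -0.5, 0.8]
finger_gap: 0.999
grip_force: 0.0
1.9 [0.36302025 0.34644934 0.34308361] [ 1.42924989e-03 -8.39989658e-02  9.96464589e-01 -6.74342492e-04]
tub [(0.64, [0.412, 0.334, 0.004])]
cap [(0.78, [0.414, 0.336, 0.085]), (0.65, [0.391, 0.436, 0.002]), (0.56, [0.526, 0.142, -0.003])]
cap_mark [(0.75, [0.372, 0.45, 0.02]), (0.65, [0.39, 0.326, 0.114]), (0.61, [0.494, 0.152, 0.042]), (0.61, [0.41, 0.331, 0.002])]
{'camera_matrix': array([[355.68283029,   0.        , 280.58639449],
       [  0.        , 355.68283029, 213.46897156],
       [  0.        ,   0.        ,   1.        ]]), 'k1': -0.06379422233240085, 'hand_eye': array([[ 3.94375874e-04, -9.48254640e-01, -3.17510602e-01,
         8.13960077e-02],
       [ 9.99998380e-01,  9.31540699e-04, -1.53998812e-03,
         5.71041923e-04],
       [ 1.75607493e-03, -3.17509480e-01,  9.48253471e-01,
        -1.76375939e-01],
       [ 0.00000000e+00,  0.00000000e+00,  0.00000000e+00,
         1.00000000e+00]])}
```

View pics/w0.png

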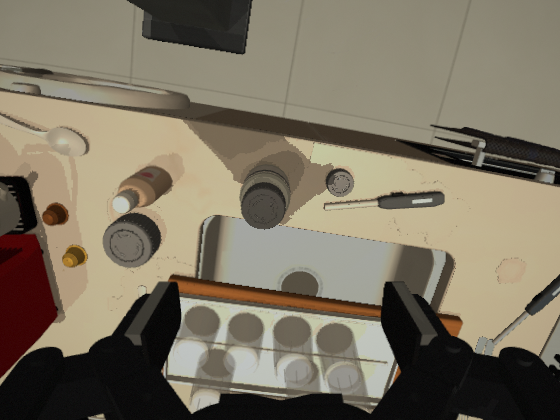

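The wrist view confirms it. The ribbed cap at (264,205) sits on the tub. The small loose cap is at (340,182) and the big lid at (131,240). Cap centre is about (0.416, 0.335). Next, the lever.

```bash
python3 -m handwheel '[[0,0.8,-4.6,0.6,0,0,0],[0,0.8,-4.6,0.6,0,0,0],[0,0.8,-4.6,0.6,0,0,0],[0,0.8,-4.6,0.6,0,0,0],[0,0.8,-4.6,0.6,0,0,0],[0,0.8,-4.6,0.6,0,0,0],[0,0.8,-4.6,0.6,0,0,0],[0,0.8,-4.6,0.6,0,0,0],[0,0.8,-4.6,0.6,0,0,0],[0,0,0,0,0,0,0]]' 40
python3 - <<'E'
from h import *
b=save('wrist','w1.png')
for c in ('wrist','scene','top'):
    r.capture(c)
    for t in ('lever_bar','machine'): print(c,t,P(r.mark_of(c,t)))
s=r.get_state();print(s['time'],s['ee_pos'],s['tcp_rot'])
E
```

```text
time: 3.1
ee_pos: [0.433, -0.0687, 0.3961]
tcp_rot: [-0.0, -0.082, 0.997, -0.001]
ft_force: [0.3, 0.9, 0.0]
finger_gap: 0.001
grip_force: 0.0
wrist lever_bar [(0.89, [0.495, -0.07, 0.294])]
wrist machine []
scene lever_bar [(0.66, [0.494, -0.069, 0.294])]
scene machine [(0.91, [0.592, -0.051, -0.005])]
top lever_bar [(0.55, [0.495, -0.067, 0.292])]
top machine [(0.68, [0.592, -0.045, 0.0])]
3.6 [ 0.43224359 -0.06261561  0.39608024] [ 7.65809569e-06 -8.67156948e-02  9.96233099e-01  2.09197544e-05]
```

View pics/w1.png

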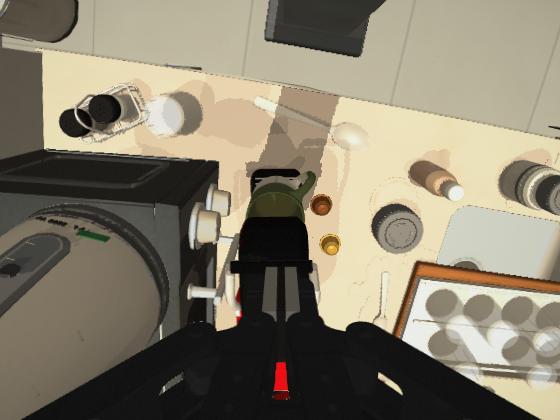

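The lever's grip bar is at (270,265), beside the black oven with its knobs at (205,225) and (205,293). I'll check the oven's height and nearness from two views before pushing.

```bash
cat >> h.py <<'E'
def ray(cam,u,v):
    i=r.camera_info(cam);K=i['camera_matrix']
    p=cv2.undistortPoints(np.array([[[u,v]]],float),K,np.array([i['k1'],0,0,0.]))[0,0]
    R=cv2.Rodrigues(np.array(i['rvec']))[0];o=-R.T@np.ravel(i['tvec']);d=R.T@np.array([p[0],p[1],1]);return o,d/np.linalg.norm(d)
def tri(a,b):
    (o,d),(q,e)=a,b;A=np.c_[d,-e];t=np.linalg.lstsq(A,q-o,rcond=None)[0]
    x,y=o+t[0]*d,q+t[1]*e;return (x+y)/2,np.linalg.norm(x-y)
E
python3 - <<'E'
from h import *
print(ray('top',280,210)[0])
for z in(0.15,.2,.25,.3,.4):
    f=lambda u,v:np.round((lambda o,d:o+d*(z-o[2])/d[2])(*ray('top',u*.7,v*.7)),3)
    print(z,f(530,310),f(555,290),f(572,240))
im=cv2.imread('pics/s0.png')[260:480,380:580];cv2.imwrite('pics/c1.png',cv2.resize(im,None,fx=2.7,fy=2.7))
E
```

```text
[0.40023582 0.11181529 1.37751234]
0.15 [ 0.465 -0.128  0.15 ] [ 0.502 -0.173  0.15 ] [ 0.593 -0.205  0.15 ]
0.2 [ 0.463 -0.118  0.2  ] [ 0.498 -0.162  0.2  ] [ 0.585 -0.192  0.2  ]
0.25 [ 0.46  -0.108  0.25 ] [ 0.494 -0.15   0.25 ] [ 0.578 -0.179  0.25 ]
0.3 [ 0.457 -0.098  0.3  ] [ 0.489 -0.138  0.3  ] [ 0.57  -0.166  0.3  ]
0.4 [ 0.452 -0.079  0.4  ] [ 0.481 -0.115  0.4  ] [ 0.554 -0.141  0.4  ]
```

View pics/c1.png

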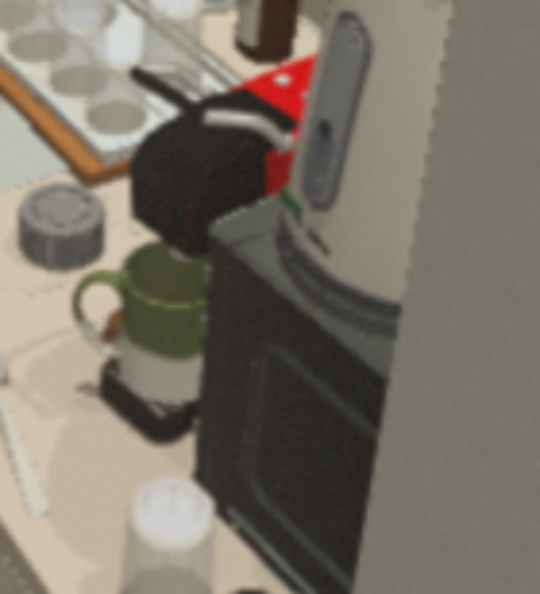

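```bash
cat >> h.py <<'E'
from scipy.spatial.transform import Rotation as Ro
def wray(u,v,pos,q):
    i=r.camera_info('wrist');H=i['hand_eye']
    p=cv2.undistortPoints(np.array([[[u,v]]],float),i['camera_matrix'],np.array([i['k1'],0,0,0.]))[0,0]
    R=Ro.from_quat([q[1],q[2],q[3],q[0]]).as_matrix();o=np.array(pos)+R@H[:3,3];d=R@H[:3,:3]@np.array([p[0],p[1],1]);return o,d/np.linalg.norm(d)
E
python3 - <<'E'
from h import *
pos,q=[.4325,-.066,.396],[0,-.0845,.9965,0]
print('oven',tri(ray('scene',458*.7,349*.7),ray('top',530*.7,310*.7)))
print('knob front',tri(wray(205,226,pos,q),ray('top',545*.7,287*.7)))
print('knob back',tri(wray(200,293,pos,q),ray('top',540*.7,242*.7)))
print('bar mid',tri(wray(271,265,pos,q),ray('top',482*.7,267*.7)))
E
```

```text
oven (array([ 0.47763565, -0.12488983,  0.21090083]), np.float64(0.03557567191797258))
knob front (array([ 0.50197264, -0.14073623,  0.20656715]), np.float64(0.004106015411801478))
knob back (array([ 0.57904229, -0.13341031,  0.21825683]), np.float64(0.0019304125068422965))
bar mid (array([ 0.5448371 , -0.04788689,  0.17792656]), np.float64(0.022511249788526092))
```

```bash
python3 -m handwheel '[[0,3,-0.3,-2,0,0,0],[0,3,-0.3,-2,0,0,0],[0,0,-0.05,-4,0,0,0],[0,0,0,0,0,0,0],[0,0,0,0,0,0,0]]'
python3 - <<'E'
from h import *
s=r.get_state();print(s['time'],s['ee_pos'],s['ft_force'])
E
```

```text
time: 4.1
ee_pos: [0.492, -0.0697, 0.3167]
tcp_rot: [-0.0, -0.086, 0.996, 0.0]
ft_force: [-0.4, -0.7, 1.1]
finger_gap: -0.002
grip_force: 0.0
4.1 [ 0.49195596 -0.06969264  0.31670529] [-0.41166975 -0.70325024  1.14703185]
```

```bash
python3 -m handwheel '[[0,-0.4,-0.1,-1.3,0,0,0],[0,-0.6,-0.1,-2,0,0,0],[0,-0.6,-0.1,-1.6,0,0,0],[0,-0.4,0,-1.7,0,0,0],[0,-0.1,0,-1.4,0,0,0],[0,0,0,0,0,0,0]]'
python3 -m handwheel '[[0,0,0,-0.3,0,0,0],[0,0,0,-0.3,0,0,0],[0,0,0,0,0,0,0]]'

```

```text
time: 4.7
ee_pos: [0.4713, -0.0728, 0.2373]
tcp_rot: [0.001, -0.086, 0.996, -0.0]
ft_force: [-0.3, -0.2, 1.1]
finger_gap: -0.001
grip_force: 0.0
time: 5.0
ee_pos: [0.4717, -0.0729, 0.2307]
tcp_rot: [0.001, -0.086, 0.996, -0.0]
ft_force: [0.3, -0.5, 0.3]
finger_gap: -0.001
grip_force: 0.0
```

```bash
python3 - <<'E'
from h import *
im=save('top','t1.png')
for c in ('wrist','scene','top'):
    r.capture(c); print(c,P(r.mark_of(c,'lever_bar')))
w=r.capture('wrist')
s=r.capture('scene')[180:330,260:420]
cv2.imwrite('pics/c2.png',np.hstack([cv2.resize(im[150:250,280:400],(400,333))[:,:,::-1],cv2.resize(s,(355,333))[:,:,::-1]]))
E
```

```text
wrist [(0.65, [0.494, -0.065, 0.294])]
scene [(0.5, [0.492, -0.07, 0.294]), (0.49, [0.431, 0.167, 0.002]), (0.28, [0.592, -0.049, -0.002])]
top [(0.77, [0.498, -0.065, 0.29])]
```

View pics/c2.png

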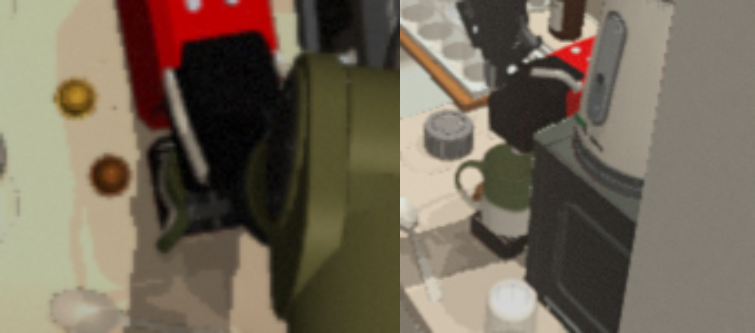

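The fingers went past in front of the bar. The networks still see it up at about 0.294, and the picture shows the silver arm raised. I'll go back up and come down with the tips centred further back.

```bash
python3 -m handwheel '[[0,-0.4,0,3,0,0,0],[0,0,0,3.5,0,0,0],[0,0,0,3.3,0,0,0],[0,3.7,0.6,0,0,0,0],[0,0,0,0,0,0,0],[0,0,0,0,0,0,0]]'
python3 - <<'E'
from h import *
im=save('wrist','w2.png')[150:340,180:380];t=r.capture('top')
for c in ('wrist','top'):print(P(r.mark_of(c,'lever_bar')))
cv2.imwrite('pics/c3.png',np.hstack([cv2.resize(im,(420,400))[:,:,::-1],cv2.resize(t[150:250,280:375],(380,400))[:,:,::-1]]))
E
```

```text
time: 6.05
ee_pos: [0.5043, -0.0667, 0.3274]
tcp_rot: [-0.001, -0.086, 0.996, 0.0]
ft_force: [-0.0, -0.1, -0.3]
finger_gap: -0.003
grip_force: 0.0
[(0.8, [0.497, -0.067, 0.291])]
[(0.46, [0.496, -0.067, 0.29])]
```

View pics/c3.png

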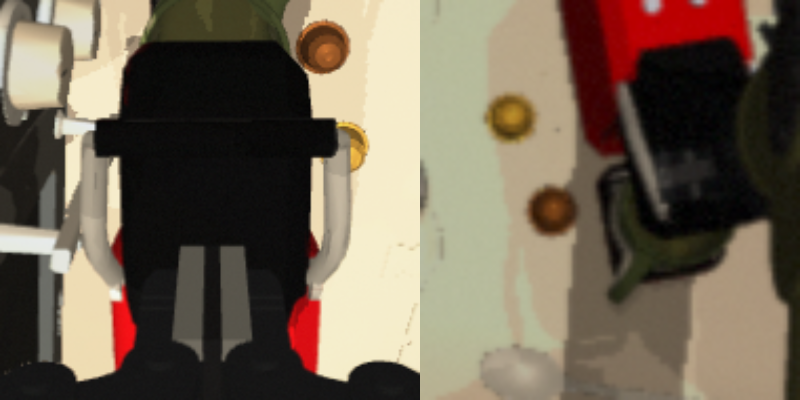

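```bash
python3 - <<'E'
from h import *
s=r.get_state();print(s['ee_pos'])
o,d=wray(282.4,215.5,s['ee_pos'],s['tcp_rot'])
m=np.array([.593,-.05]);f=np.array([-.983,-.182])
for z in np.arange(.26,.32,.01):
    p=o+d*(z-o[2])/d[2];ff=(p[:2]-m)@f;print(round(z,3),p.round(4),ff.round(4),'radius',np.hypot(ff-.02,z-.236).round(4))
for u,v in((190,256),(190+38,256)):
    uu,vv=180+u*200/420,150+v*.475
    o2,d2=wray(uu,vv,s['ee_pos'],s['tcp_rot']);print((o2+d2*(s['ee_pos'][2]-o2[2])/d2[2]).round(4))
E
```

```text
[ 0.50352846 -0.06708371  0.32788202]
0.26 [ 0.5051 -0.0653  0.26  ] 0.0892 radius 0.0732
0.27 [ 0.5018 -0.0659  0.27  ] 0.0926 radius 0.0801
0.28 [ 0.4984 -0.0665  0.28  ] 0.096 radius 0.0878
0.29 [ 0.4951 -0.0671  0.29  ] 0.0994 radius 0.096
0.3 [ 0.4917 -0.0678  0.3   ] 0.1028 radius 0.1046
0.31 [ 0.4884 -0.0684  0.31  ] 0.1062 radius 0.1136
[ 0.5159 -0.0703  0.3279]
[ 0.5142 -0.0604  0.3279]
```

```bash
python3 -m handwheel '[[0,-0.7,0,-1.5,0,0,0],[0,0,0,-1,0,0,0],[0,0,0,-0.6,0,0,0],[0,0,0,0,0,0,0]]'
python3 -m handwheel '[[0,-0.2,0,-0.5,0,0,0],[0,-0.2,0,-0.4,0,0,0],[0,0,0,0,0,0,0]]'
python3 - <<'E'
from h import *
for c in ('wrist','top'):r.capture(c);print(P(r.mark_of(c,'lever_bar')))
E
```

```text
time: 6.65
ee_pos: [0.4968, -0.0669, 0.2963]
tcp_rot: [-0.001, -0.086, 0.996, 0.0]
ft_force: [0.4, 0.9, 0.2]
finger_gap: -0.002
grip_force: 0.0
time: 6.95
ee_pos: [0.4928, -0.0669, 0.2877]
tcp_rot: [-0.0, -0.086, 0.996, 0.0]
ft_force: [0.6, 0.2, -0.3]
finger_gap: -0.0
grip_force: 0.0
[(0.7, [0.495, -0.07, 0.293]), (0.27, [0.579, 0.039, 0.004])]
[]
```

```bash
python3 - <<'E'
from h import *
im=save('wrist','w3.png')[150:340,180:380].astype(float);t=r.capture('scene')[195:275,290:390].astype(float)
g=lambda a:np.clip(255*(a/255)**.4,0,255).astype(np.uint8)[:,:,::-1]
cv2.imwrite('pics/c4.png',np.hstack([cv2.resize(g(im),(420,400)),cv2.resize(g(t),(380,400))]))
print(r.get_state()['ee_pos'])
E
```

```text
[ 0.49338394 -0.06688107  0.2882494 ]
```

View pics/c4.png

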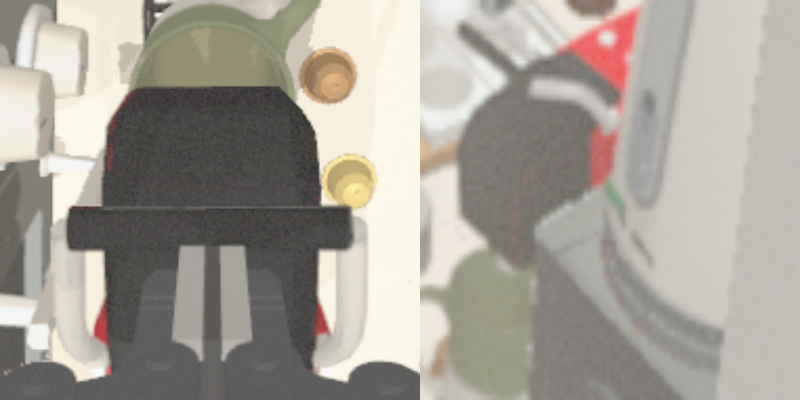

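```bash
python3 - <<'E'
from h import *
q=[0,-.086,.9963,0]
w1=wray(271,267,[.4325,-.065,.396],q);w2=wray(282.4,215.5,[.5037,-.067,.3279],q);w3=wray(280.5,257.8,[.4932,-.0669,.2882],q)
for a,b in((w1,w2),(w1,w3),(w2,w3)):print(tri(a,b))
i=r.camera_info('wrist');H=i['hand_eye']
for z in(.28,.29,.30):
  o,d=w3;print((o+d*(z-o[2])/d[2]).round(4))
# project tool points at the tip
for p in([.011,0,0],[0,0,0],[-.011,0,0],[.011,0,-.02],[-.011,0,-.02],[0.011,0,-.04]):
  c=np.linalg.inv(H)@np.r_[p,1];x,y=c[:2]/c[2];k=1+i['k1']*(x*x+y*y);K=i['camera_matrix']
  u,v=K[0,0]*x*k+K[0,2],K[1,1]*y*k+K[1,2];print(p,'crop',((u-180)*2.1).round(),((v-150)/.475).round())
E
```

```text
(array([ 0.49462609, -0.0648793 ,  0.29240126]), np.float64(0.004658638990942978))
(array([ 0.51862477, -0.06113276,  0.24336614]), np.float64(0.0033425417271772655))
(array([ 0.49462552, -0.06679048,  0.29186381]), np.float64(0.0007818051004319628))
[ 0.5002 -0.0654  0.28  ]
[ 0.4955 -0.0663  0.29  ]
[ 0.4907 -0.0671  0.3   ]
[0.011, 0, 0] crop 210.0 176.0
[0, 0, 0] crop 210.0 216.0
[-0.011, 0, 0] crop 210.0 254.0
[0.011, 0, -0.02] crop 210.0 209.0
[-0.011, 0, -0.02] crop 210.0 293.0
[0.011, 0, -0.04] crop 209.0 249.0
```

The bar triangulates to (0.4946, -0.067, 0.292), and the visible finger ends sit about 18 mm behind the TCP. So the tips haven't reached the bar yet. I'll go lower and watch the force.

```bash
python3 -m handwheel '[[0,0,0,-0.4,0,0,0],[0,0,0,-0.4,0,0,0],[0,0,0,0,0,0,0]]'
python3 -m handwheel '[[0,0,0,-0.4,0,0,0],[0,-0.2,0,-0.4,0,0,0],[0,0,0,0,0,0,0]]'
python3 - <<'E'
from h import *
for c in ('wrist','scene'):r.capture(c);print(P(r.mark_of(c,'lever_bar')))
E
```

```text
time: 7.55
ee_pos: [0.4929, -0.0668, 0.2793]
tcp_rot: [-0.001, -0.086, 0.996, 0.0]
ft_force: [-0.3, -0.2, 0.1]
finger_gap: 0.006
grip_force: 0.0
time: 7.85
ee_pos: [0.4906, -0.0669, 0.2714]
tcp_rot: [-0.001, -0.086, 0.996, 0.0]
ft_force: [0.3, 0.4, 0.8]
finger_gap: 0.004
grip_force: 0.0
[]
[(0.68, [0.491, -0.071, 0.292])]
```

```bash
python3 - <<'E'
from h import *
g=lambda a:np.clip(255*(a/255.)**.4,0,255).astype(np.uint8)
a=cv2.imread('pics/w2.png')[150:350,180:380];b=save('wrist','w4.png')[150:350,180:380,::-1]
cv2.imwrite('pics/c5.png',np.hstack([cv2.resize(g(x),(400,400),interpolation=cv2.INTER_CUBIC) for x in(a,b)]))
print(r.get_state()['ee_pos'])
E
```

```text
[ 0.4913866  -0.06691117  0.27222321]
```

View pics/c5.png

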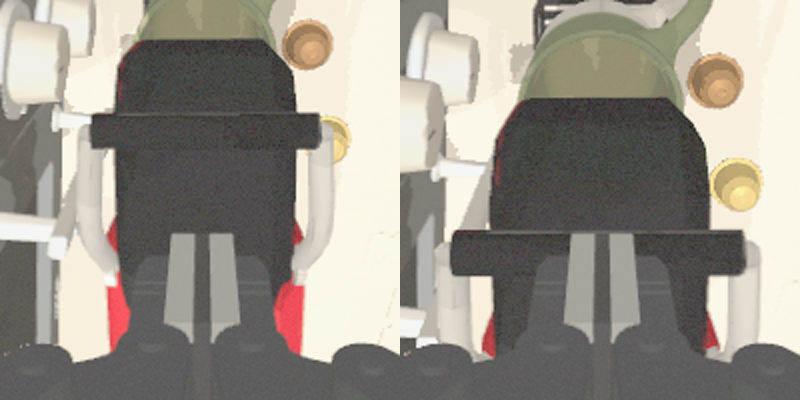

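Now the fingers overlap the bar in view (right half, bar at (600,253), tips at (600,234)), and no force shows. I'll keep lowering until contact.

```bash
python3 -m handwheel '[[0,0.2,0,-0.4,0,0,0],[0,0.1,0,-0.4,0,0,0],[0,0,0,0,0,0,0]]'
python3 -m handwheel '[[0,0,0,-0.4,0,0,0],[0,0,0,-0.4,0,0,0],[0,0,0,0,0,0,0]]'
python3 - <<'E'
from h import *
for c in ('wrist','scene'):r.capture(c);print(P(r.mark_of(c,'lever_bar')))
s=r.get_state();print(s['ee_pos'],s['ft_force'],s['ft_torque'])
E
```

```text
time: 8.4
ee_pos: [0.494, -0.0669, 0.2635]
tcp_rot: [-0.001, -0.086, 0.996, 0.0]
ft_force: [0.3, -0.5, 0.2]
finger_gap: 0.002
grip_force: 0.0
time: 8.7
ee_pos: [0.494, -0.0669, 0.2554]
tcp_rot: [-0.0, -0.086, 0.996, 0.0]
ft_force: [0.0, 0.7, -0.1]
finger_gap: -0.003
grip_force: 0.0
[(0.73, [0.488, -0.071, 0.286])]
[(0.65, [0.486, -0.07, 0.282])]
[ 0.49454314 -0.06670847  0.2560318 ] [0.82583868 0.83886191 0.30062725] [-0.03579288  0.0186222  -0.03372848]
```

```bash
python3 -m handwheel '[[0,-0.4,-0.1,-0.4,0,0,0],[0,-0.4,-0.1,-0.4,0,0,0],[0,-0.3,0,-0.4,0,0,0],[0,-0.2,0,-0.4,0,0,0],[0,0,0,0,0,0,0]]'
python3 - <<'E'
from h import *
for c in ('wrist','scene','top'):r.capture(c);print(P(r.mark_of(c,'lever_bar')))
s=r.get_state();print(s['ee_pos'],s['ft_force'],s['ft_torque'])
E
```

```text
time: 9.4
ee_pos: [0.4804, -0.069, 0.2394]
tcp_rot: [-0.001, -0.086, 0.996, 0.0]
ft_force: [0.4, -0.2, -0.3]
finger_gap: -0.001
grip_force: 0.0
[(0.86, [0.483, -0.073, 0.268])]
[(0.56, [0.48, -0.072, 0.268])]
[]
[ 0.48128449 -0.0688403   0.24006315] [ 0.67367287  0.22904616 -0.32130388] [-0.02402769 -0.02913686 -0.03007311]
```

Bar and tool now move down together, 16 mm each. The real finger ends therefore act about 34 mm behind the nominal TCP, and I'll allow for that from here on. Pushing the rest of the way.

```bash
python3 -m handwheel '[[0,-0.4,-0.1,-1,0,0,0],[0,-0.4,-0.1,-1,0,0,0],[0,-0.1,0,-0.8,0,0,0],[0,0,0,-0.7,0,0,0],[0,0,0,-0.5,0,0,0],[0,0,0,0,0,0,0]]'
python3 -m handwheel '[[0,0,0,-0.3,0,0,0],[0,0,0,-0.3,0,0,0],[0,0,0,0,0,0,0]]'
python3 - <<'E'
from h import *
for c in ('wrist','scene','top'):r.capture(c);print(P(r.mark_of(c,'lever_bar')))
s=r.get_state();print(s['ee_pos'],s['ft_force'],s['ft_torque'],s['joint_efforts'])
E
```

```text
time: 10.3
ee_pos: [0.4717, -0.0708, 0.1991]
tcp_rot: [-0.001, -0.086, 0.996, 0.0]
ft_force: [0.4, 0.1, 0.1]
finger_gap: -0.001
grip_force: 0.0
time: 10.6
ee_pos: [0.4727, -0.0709, 0.197]
tcp_rot: [0.001, -0.086, 0.996, -0.0]
ft_force: [-8.3, 0.7, 25.9]
finger_gap: 0.0
grip_force: 13.3
[]
[(0.55, [0.474, -0.07, 0.23])]
[]
[ 0.47274153 -0.07085192  0.19699301] [-9.2958526   1.21373157 26.6369747 ] [ 0.23960287  1.95381161 -0.02984532] [-1.22999218e-01 -3.11576378e+01  4.89684921e-01 -1.96471739e+01
  5.51759836e-02 -3.17782223e+00 -1.02661655e-02]
```

```bash
python3 -m handwheel '[[0,-0.3,0,2,0,0,0],[0,-0.3,0,4,0,0,0],[0,0,1,4.5,0,0,0],[0,0,2,4,0,0,0],[0,0,0,0,0,0,0]]'
python3 - <<'E'
from h import *
for c in ('wrist','scene','top'):r.capture(c);print(P(r.mark_of(c,'lever_bar')))
s=r.get_state();print(s['ee_pos'],s['ft_force'])
for d in r.look_for('top','lever_bar')[:1]: print(d)
E
```

```text
time: 11.4
ee_pos: [0.4689, -0.0382, 0.3445]
tcp_rot: [0.005, -0.088, 0.996, 0.0]
ft_force: [0.9, -0.2, 0.6]
finger_gap: 0.005
grip_force: 0.0
[(0.73, [0.477, -0.071, 0.224])]
[(0.55, [0.473, -0.072, 0.226])]
[]
[ 0.46563162 -0.04133783  0.33783873] [-0.23634233  0.2068632   0.10054191]
{'xyz': [0.5296, -0.0173, 0.2402], 'confidence': 0.41}
```

```bash
python3 - <<'E'
from h import *
i=r.camera_info('wrist');H=i['hand_eye'];K=i['camera_matrix']
for z in(-.013,-.03,-.047,-.06):
 for x in(.011,-.011):
  for y in (.0425,.057):
   c=np.linalg.inv(H)@np.r_[x,y,z,1];a,b=c[:2]/c[2];k=1+i['k1']*(a*a+b*b);print(z,x,y,(K[0,0]*a*k+K[0,2]).round(),(K[1,1]*b*k+K[1,2]).round())
s=r.get_state();print(np.round(s['joints'],2),s['time'])
E
```

```text
-0.013 0.011 0.0425 365.0 243.0
-0.013 0.011 0.057 394.0 243.0
-0.013 -0.011 0.0425 362.0 282.0
-0.013 -0.011 0.057 389.0 282.0
-0.03 0.011 0.0425 373.0 258.0
-0.03 0.011 0.057 405.0 258.0
-0.03 -0.011 0.0425 369.0 300.0
-0.03 -0.011 0.057 399.0 300.0
-0.047 0.011 0.0425 383.0 276.0
-0.047 0.011 0.057 418.0 276.0
-0.047 -0.011 0.0425 378.0 321.0
-0.047 -0.011 0.057 411.0 321.0
-0.06 0.011 0.0425 392.0 293.0
-0.06 0.011 0.057 430.0 292.0
-0.06 -0.011 0.0425 386.0 341.0
-0.06 -0.011 0.057 422.0 340.0
[ 0.02  0.16  0.01  1.62 -0.    1.35  1.78] 11.75
```

The open-finger picture agrees: tips about 50 mm behind the nominal TCP when open, and about 36 mm when shut. The lever is down (bar at 0.225). Moving on to the tub.

```bash
python3 -m handwheel '[[1,-0.6,4.7,0,0,0,0],[1,-0.6,4.7,0,0,0,0],[1,-0.6,4.7,0,0,0,0],[1,-0.6,4.7,0,0,0,0],[1,-0.6,4.7,0,0,0,0],[1,-0.6,4.7,0,0,0,0],[1,-0.6,4.7,-1,0,0,0],[1,-0.8,4.7,-2,0,0,0],[1,0,0,-3,0,0,0],[1,0,0,0,0,0,0]]'
python3 - <<'E'
from h import *
s=r.get_state()
for k in range(2):
  for c in ('wrist','scene','top'):
    if c=='wrist': save(c,'w5.png')
    else: r.capture(c)
    print(c,'cap',P(r.mark_of(c,'cap')),'tub',P(r.mark_of(c,'tub'))[:1],'mark',P(r.mark_of(c,'cap_mark')))
print(s['time'],s['ee_pos'],s['tcp_rot'],np.round(s['joints'],2))
E
```

```text
time: 12.75
ee_pos: [0.4144, 0.3328, 0.2753]
tcp_rot: [-0.004, -0.087, 0.996, -0.002]
ft_force: [-0.5, -0.8, -0.3]
finger_gap: 1.005
grip_force: 0.0
wrist cap [(0.88, [0.414, 0.336, 0.085]), (0.8, [0.528, 0.144, -0.001]), (0.71, [0.39, 0.433, -0.0])] tub [(0.89, [0.411, 0.332, 0.0])] mark [(0.97, [0.394, 0.327, 0.114]), (0.95, [0.374, 0.451, 0.021]), (0.83, [0.496, 0.152, 0.04])]
scene cap [(0.71, [0.419, 0.333, 0.084]), (0.71, [0.528, 0.141, -0.002]), (0.51, [0.388, 0.435, -0.0]), (0.27, [0.415, 0.335, -0.0])] tub [(0.79, [0.414, 0.336, 0.001])] mark [(0.68, [0.498, 0.154, 0.044]), (0.57, [0.388, 0.328, 0.115]), (0.55, [0.417, 0.332, -0.005]), (0.38, [0.374, 0.447, 0.023])]
top cap [(0.74, [0.418, 0.333, 0.086]), (0.61, [0.395, 0.327, 0.114]), (0.6, [0.529, 0.142, 0.005])] tub [(0.58, [0.416, 0.33, 0.002])] mark [(0.69, [0.496, 0.151, 0.04]), (0.6, [0.415, 0.332, -0.002]), (0.49, [0.396, 0.332, 0.113])]
wrist cap [(0.83, [0.414, 0.333, 0.087]), (0.78, [0.53, 0.148, 0.003]), (0.56, [0.389, 0.432, 0.001])] tub [(0.66, [0.412, 0.333, 0.004])] mark [(0.97, [0.495, 0.153, 0.041]), (0.86, [0.374, 0.451, 0.021]), (0.66, [0.392, 0.325, 0.116])]
scene cap [(0.96, [0.528, 0.142, -0.001]), (0.51, [0.387, 0.439, 0.0]), (0.48, [0.417, 0.332, 0.083])] tub [(0.7, [0.418, 0.338, -0.001])] mark [(0.95, [0.494, 0.15, 0.043]), (0.56, [0.371, 0.448, 0.021]), (0.5, [0.392, 0.327, 0.115])]
top cap [(0.83, [0.527, 0.148, 0.003]), (0.68, [0.415, 0.333, 0.084]), (0.57, [0.408, -0.231, 0.002])] tub [(0.56, [0.403, -0.231, 0.001])] mark [(0.94, [0.498, 0.153, 0.04]), (0.64, [0.395, 0.33, 0.112])]
12.75 [0.41437585 0.33276631 0.27530822] [-0.00358864 -0.08717456  0.99618354 -0.00246326] [-0.55  0.31 -0.24  1.6   0.08  1.25  0.94]
```

```bash
python3 -m handwheel '[[1,0,0,-4,0,0,0],[1,0,0,-4,0,0,0],[1,0,0,-4,0,0,0],[1,0,0,-3,0,0,0],[1,0,0,-1,0,0,0],[1,0,0,0,0,0,0],[1,0,0,0,0,0,0]]'
python3 - <<'E'
from h import *
s=r.get_state();print(s['time'],s['ee_pos'],s['ft_force'])
i=r.camera_info('wrist');H=np.linalg.inv(i['hand_eye']);K=i['camera_matrix']
R=Ro.from_quat(np.roll(s['tcp_rot'],-1)).as_matrix()
im=save('wrist','w6.png')[:,:,::-1].copy()
def pr(p):
  c=H@np.r_[R.T@(np.array(p)-s['ee_pos']),1];a,b=c[:2]/c[2];k=1+i['k1']*(a*a+b*b);return int(K[0,0]*a*k+K[0,2]),int(K[1,1]*b*k+K[1,2])
for t in np.arange(0,6.28,.15): cv2.circle(im,pr([.416+.027*np.cos(t),.334+.027*np.sin(t),.114]),1,(0,0,255),-1)
cv2.imwrite('pics/c6.png',cv2.resize(im,(800,600)))
E
```

```text
time: 14.65
ee_pos: [0.4172, 0.3343, 0.121]
tcp_rot: [0.001, -0.086, 0.996, 0.001]
ft_force: [1.5, 0.8, 0.0]
finger_gap: 0.999
grip_force: 0.0
14.65 [0.41722606 0.33430893 0.12101493] [1.49238553 0.75637163 0.00700069]
```

View pics/c6.png

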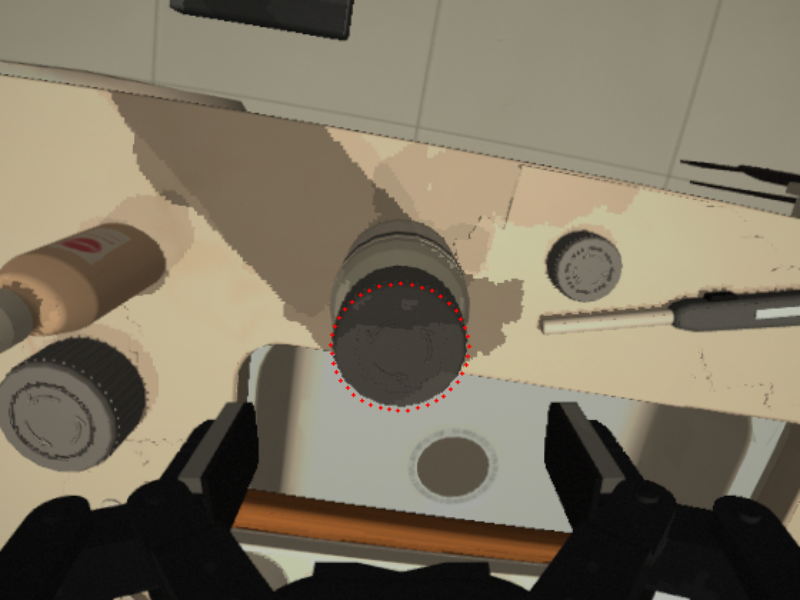

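The projected cap circle fits the cap at (400,345), and the fingers are to either side of it. All 10 views are used. Descend and grip.

```bash
python3 -m handwheel '[[1,0,0,-2.5,0,0,0],[1,0,0,-2.5,0,0,0],[1,0,0,-1.0,0,0,0],[1,0,0,-0.9,0,0,0],[1,0,0,0,0,0,0]]'

```

```text
time: 15.2
ee_pos: [0.4166, 0.3337, 0.0508]
tcp_rot: [-0.0, -0.086, 0.996, -0.0]
ft_force: [0.1, 0.1, 0.5]
finger_gap: 0.997
grip_force: 0.0
```

```bash
python3 -m handwheel '[[0,0,0,0,0,0,0],[0,0,0,0,0,0,0],[0,0,0,0,0,0,0],[0,0,0,0,0,0,0],[0,0,0,0,0,0,0],[0,0,0,0,0,0,0],[0,0,0,0,0,0,0]]' 60

```

```text
time: 15.9
ee_pos: [0.417, 0.334, 0.0515]
tcp_rot: [0.001, -0.086, 0.996, 0.0]
ft_force: [0.2, -0.2, 5.5]
finger_gap: 0.622
grip_force: 61.8
```

```bash
python3 -m handwheel '[[0,0,0,-0.2,0,0,0],[0,0,0,-0.2,0,0,0],[0,0,0,0,0,0,0]]'

```

```text
time: 16.2
ee_pos: [0.4171, 0.334, 0.0476]
tcp_rot: [0.001, -0.086, 0.996, 0.0]
ft_force: [-0.5, -0.9, 9.8]
finger_gap: 0.621
grip_force: 62.2
```

```bash
python3 -m handwheel '[[0,0,0,-0.2,0,0,0],[0,0,0,0,0,0,0]]' 80; python3 -m handwheel '[[0,0,0,0,0,0,0.12],[0,0,0,0,0,0,0.12],[0,0,0,0,0,0,0.12],[0,0,0,0,0,0,0]]'
python3 - <<'E'
from h import *
s=r.get_state();print(s['ee_pos'],s['ft_force'],s['ft_torque'])
for c in ('wrist','top'): r.capture(c);print(P(r.mark_of(c,'cap_mark')),P(r.mark_of(c,'tub')))
E
```

```text
time: 16.4
ee_pos: [0.4172, 0.3341, 0.0469]
tcp_rot: [0.001, -0.086, 0.996, 0.001]
ft_force: [-2.5, -3.3, 21.2]
finger_gap: 0.619
grip_force: 85.0
time: 16.8
ee_pos: [0.4179, 0.3353, 0.047]
tcp_rot: [0.002, -0.265, 0.964, 0.001]
ft_force: [-1.3, -0.7, 17.3]
finger_gap: 0.616
grip_force: 84.4
[0.41786462 0.33530669 0.04695079] [-1.34863544 -0.7487292  17.33323629] [-0.21273178  0.41882528  0.05412651]
[(0.94, [0.395, 0.316, 0.109]), (0.91, [0.374, 0.45, 0.025])] [(0.7, [0.413, 0.331, 0.002])]
[(0.78, [0.497, 0.152, 0.039])] [(0.64, [0.42, 0.332, -0.0]), (0.15, [0.584, 0.047, 0.002])]
```

```bash
python3 -m handwheel '[[0,0,0,0,0,0,0.12],[0,0,0,0,0,0,0.12],[0,0,0,0,0,0,0.12],[0,0,0,0,0,0,0.12],[0,0,0,0,0,0,0.12],[0,0,0,0,0,0,0.12],[0,0,0,0,0,0,0]]'
python3 - <<'E'
from h import *
s=r.get_state();print(s['ft_force'],s['ft_torque'],np.round(s['joints'],2))
for c in ('wrist','top','scene'): r.capture(c);print(P(r.mark_of(c,'cap_mark')),P(r.mark_of(c,'tub')))
E
```

```text
time: 17.8
ee_pos: [0.4175, 0.3356, 0.0469]
tcp_rot: [0.002, -0.588, 0.809, 0.001]
ft_force: [-2.8, 0.3, 18.8]
finger_gap: 0.613
grip_force: 84.5
[-2.78148317  0.26855007 18.82755197] [-0.07973755  0.46714081  0.055451  ] [-0.38  0.58 -0.52  1.93  0.42  0.74  1.68]
[(0.66, [0.411, 0.308, 0.106])] [(0.63, [0.412, 0.333, 0.004])]
[(0.92, [0.498, 0.154, 0.039])] [(0.46, [0.416, 0.33, -0.0])]
[(0.73, [0.497, 0.153, 0.04]), (0.61, [0.409, 0.308, 0.109]), (0.44, [0.419, 0.333, 0.083]), (0.39, [0.372, 0.449, 0.023]), (0.17, [0.388, -0.033, 0.002])] [(0.78, [0.42, 0.334, 0.0])]
```

Cap has turned about 61° and the tub hasn't moved. Lifting.

```bash
python3 -m handwheel '[[0,0,0,0.5,0,0,0],[0,0,0,0.5,0,0,0],[0,0,0,0.5,0,0,0],[0,0,0,0,0,0,0]]'
python3 -m handwheel '[[0,0,0,1,0,0,0],[0,0,0,1.5,0,0,0],[0,0,0,2,0,0,0],[0,0,0,2,0,0,0],[0,0,0,2,0,0,0],[0,0,0,1.5,0,0,0],[0,0,0,0,0,0,0],[0,0,0,0,0,0,0],[0,0,0,0,0,0,0]]'
python3 - <<'E'
from h import *
s=r.get_state();print(s['time'],s['ee_pos'],s['ft_force'],s['tcp_rot'])
for c in ('wrist','top','scene'):
  r.capture(c)
  for t in('cap','tub','lever_bar','dish_liquid'):print(c,t,P(r.mark_of(c,t)))
E
```

```text
time: 18.65
ee_pos: [0.4165, 0.3335, 0.0601]
tcp_rot: [0.0, -0.586, 0.81, -0.0]
ft_force: [-0.6, 1.3, -0.1]
finger_gap: 0.615
grip_force: 83.4
time: 19.55
ee_pos: [0.4161, 0.3329, 0.1588]
tcp_rot: [-0.001, -0.586, 0.81, -0.0]
ft_force: [-0.4, 0.0, -0.9]
finger_gap: 0.614
grip_force: 83.6
19.55 [0.41613836 0.33294344 0.15879911] [-0.41132405  0.0249774  -0.85856794] [-8.42942449e-04 -5.85934327e-01  8.10358093e-01 -1.20533097e-04]
wrist cap [(0.95, [0.415, 0.333, 0.191]), (0.75, [0.529, 0.143, -0.0]), (0.62, [0.392, 0.431, 0.004])]
wrist tub [(0.56, [0.409, 0.332, -0.0])]
wrist lever_bar []
wrist dish_liquid [(0.82, [0.432, 0.164, 0.001])]
top cap [(0.86, [0.529, 0.145, 0.001]), (0.24, [0.584, 0.045, 0.003])]
top tub [(0.75, [0.416, 0.334, 0.001])]
top lever_bar [(0.67, [0.479, -0.07, 0.224])]
top dish_liquid [(0.6, [0.431, 0.164, 0.002]), (0.18, [0.591, -0.046, -0.003])]
scene cap [(0.75, [0.42, 0.334, 0.191]), (0.74, [0.526, 0.142, -0.005]), (0.47, [0.387, 0.436, -0.001])]
scene tub [(0.94, [0.416, 0.333, -0.002])]
scene lever_bar [(0.71, [0.472, -0.074, 0.23])]
scene dish_liquid [(0.59, [0.431, 0.167, 0.0])]
```

Cap edge is at 0.191 m, 8.7 cm above the tub's rim and on its axis. The tub hasn't moved and the lever is still down, so I'm handing in.

```bash
python3 -c "from plant import r; print(r.job_done())"
```

```text
the job is handed in; nothing more can be done
None
```

The job is handed in: the lever is fully down and the tub is open and standing where it was. The arm holds the cap steady about 9 cm straight above the tub's mouth, at about 20 s of the 51 s allowed.

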